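Start the reading of the sample vial on the three-channel photometer

TASK

The sample vial, the one with the narrow tall cap, stands in one of the analyser's three chambers. With the fingertips, push that chamber's cover fully shut, then gently press the key in front of the same chamber all the way down, let it spring back up and withdraw. Leave the other two covers open as they are, the other keys unpressed, and the vials and everything else where they stand.

Things in the scene. Friction and masses are not known exactly. Their poses are not given: they have to be found in the camera images.
- analyser: Three-channel photometer in an aluminium-edged case, 270 mm deep (x), 400 mm wide (y), fixed. Origin: centre of its underside on the bench; x points away from the operator, y to the left, z up. Flat panel 130 mm above the bench: three round chambers in a row along y, 75 mm apart, each with a black cover hinged on its far side and a round key on its near side; display and printer (9 mm high) at the right end.
- chamber_left (a point): Centre of the mouth of the left chamber (as seen from the operator's side, left is analyser +y), level with the panel; bore 28 mm wide, 40 mm deep.
- chamber_middle (a point): Centre of the mouth of the middle chamber (as seen from the operator's side, left is analyser +y), level with the panel; bore 28 mm wide, 40 mm deep.
- chamber_right (a point): Centre of the mouth of the right chamber (as seen from the operator's side, left is analyser +y), level with the panel; bore 28 mm wide, 40 mm deep.
- cover_left (a joint): Angle of the left cover, rad: 0 fully shut, 1.57 upright, 1.9 its limit leaning away; starts at 1.35 to 1.75. The hinge axis runs along analyser y, 28 mm behind (analyser +x) the chamber's centre and 8 mm above the panel. It is a stiff hinge: the cover stays wherever it is left; under 1 N at its edge moves it. It shuts onto a soft seal.
- edge_left (a point): Middle of the free edge of the left cover's outer face (moves with it). The cover is a black hood 48 mm wide (y); shut, it reaches from 3 to 53 mm on the operator's side of the hinge axis and its outer face is 16 mm above that axis (24 mm above the panel). Open, the outer face looks away from the operator and the cover stands some 61 mm above the panel.
- cover_middle (a joint): Angle of the middle cover, rad: 0 fully shut, 1.57 upright, 1.9 its limit leaning away; starts at 1.35 to 1.75. The hinge axis runs along analyser y, 28 mm behind (analyser +x) the chamber's centre and 8 mm above the panel. It is a stiff hinge: the cover stays wherever it is left; under 1 N at its edge moves it. It shuts onto a soft seal.
- edge_middle (a point): Middle of the free edge of the middle cover's outer face (moves with it). The cover is a black hood 48 mm wide (y); shut, it reaches from 3 to 53 mm on the operator's side of the hinge axis and its outer face is 16 mm above that axis (24 mm above the panel). Open, the outer face looks away from the operator and the cover stands some 61 mm above the panel.
- cover_right (a joint): Angle of the right cover, rad: 0 fully shut, 1.57 upright, 1.9 its limit leaning away; starts at 1.35 to 1.75. The hinge axis runs along analyser y, 28 mm behind (analyser +x) the chamber's centre and 8 mm above the panel. It is a stiff hinge: the cover stays wherever it is left; under 1 N at its edge moves it. It shuts onto a soft seal.
- edge_right (a point): Middle of the free edge of the right cover's outer face (moves with it). The cover is a black hood 48 mm wide (y); shut, it reaches from 3 to 53 mm on the operator's side of the hinge axis and its outer face is 16 mm above that axis (24 mm above the panel). Open, the outer face looks away from the operator and the cover stands some 61 mm above the panel.
- key_left (a joint): Travel of the left key, m: 0 is up, 0.004 is fully down. It springs back up; starts to move at about 1.2 N and is fully down at about 3.6 N.
- keytop_left (a point): Centre of the top of the left key, a grey round key 20 mm wide standing 6 mm above the panel, 67 mm on the operator's side of the left chamber's centre. It moves with the key.
- key_middle (a joint): Travel of the middle key, m: 0 is up, 0.004 is fully down. It springs back up; starts to move at about 1.2 N and is fully down at about 3.6 N.
- keytop_middle (a point): Centre of the top of the middle key, a grey round key 20 mm wide standing 6 mm above the panel, 67 mm on the operator's side of the middle chamber's centre. It moves with the key.
- key_right (a joint): Travel of the right key, m: 0 is up, 0.004 is fully down. It springs back up; starts to move at about 1.2 N and is fully down at about 3.6 N.
- keytop_right (a point): Centre of the top of the right key, a grey round key 20 mm wide standing 6 mm above the panel, 67 mm on the operator's side of the right chamber's centre. It moves with the key.
- sample_vial: The sample: round glass vial 24 mm wide with a narrow white screw cap 16 mm wide and 10 mm high, 54 mm tall in all, so its cap stands 14 mm above the panel and bare glass shows around the cap; loose, standing in one of the three chambers; which one differs from start to start. Origin: centre of its underside, z up.
- blank_vial: The blank reference: same glass but with a broad flat white cap 34 mm wide and 5 mm thick that hides the chamber's mouth, 49 mm tall in all; loose, standing in one of the three chambers; which one differs from start to start. Origin: centre of its underside, z up.
- standard_vial: The standard reference: same glass but with a broad flat white cap 34 mm wide and 5 mm thick that hides the chamber's mouth, 49 mm tall in all; loose, standing in one of the three chambers; which one differs from start to start. Origin: centre of its underside, z up.
- open_dropper: White dropper bottle without cap, 28 mm wide, 66 mm tall, loose on the panel's near right corner. Origin under its centre.
- loose_cap: Small green dropper-bottle cap, 16 mm wide, 20 mm tall, loose on the panel between the keys and its near edge. Origin under its centre.
- dropper_a: White dropper bottle with green cap, 28 mm wide, 70 mm tall, on the bench beside the case. Origin under its centre.
- beaker: Glass beaker 60 mm wide, 75 mm tall, on the bench beside the case. Origin under its centre.
- water_bottle: Clear bottle 60 mm wide, 170 mm tall, on the bench beside the case. Origin under its centre.

How it is judged:
On the way, in this order (a step that is already met when the one before it is completed fails the run):
1. the cover of the chamber with the sample vial is pushed fully shut (((horizontal distance between sample_vial and chamber_left below 0.015 m and value of joint cover_left below 0.08 rad) or (horizontal distance between sample_vial and chamber_middle below 0.015 m and value of joint cover_middle below 0.08 rad) or (horizontal distance between sample_vial and chamber_right below 0.015 m and value of joint cover_right below 0.08 rad))), for 0.2 s.
2. the key in front of that chamber is pressed all the way down by the fingers (((horizontal distance between sample_vial and chamber_left below 0.015 m and value of joint key_left above 0.0032 m and contact force between the fingers and key_left above 0.5 N) or (horizontal distance between sample_vial and chamber_middle below 0.015 m and value of joint key_middle above 0.0032 m and contact force between the fingers and key_middle above 0.5 N) or (horizontal distance between sample_vial and chamber_right below 0.015 m and value of joint key_right above 0.0032 m and contact force between the fingers and key_right above 0.5 N))), for 0.1 s.
At the end, for the whole second after the job is handed in: The sample's cover is shut to within 0.08 rad, its key and the other keys are up again (within 1 mm), the other covers still stand open, the three vials are seated in their chambers, and all other loose things are within 20 mm of where they began (((horizontal distance between sample_vial and chamber_left below 0.015 m and value of joint cover_left below 0.08 rad and value of joint each of cover_middle, cover_right above 1 rad) or (horizontal distance between sample_vial and chamber_middle below 0.015 m and value of joint cover_middle below 0.08 rad and value of joint each of cover_left, cover_right above 1 rad) or (horizontal distance between sample_vial and chamber_right below 0.015 m and value of joint cover_right below 0.08 rad and value of joint each of cover_left, cover_middle above 1 rad)) and value of joint each of key_left, key_middle, key_right below 0.001 m and z of each of sample_vial, blank_vial, standard_vial in the frame of analyser below 0.098 m and angle between each of sample_vial, blank_vial, standard_vial's own z axis and vertical below 0.25 rad and distance of each of sample_vial, blank_vial, standard_vial from where it was at the start of the episode below 0.01 m and distance of each of open_dropper, loose_cap, dropper_a, beaker, water_bottle from where it was at the start of the episode below 0.02 m); the robot touches nothing.
It fails at once if a key of another chamber is pressed (more than 1.5 mm) ((horizontal distance between sample_vial and chamber_left below 0.015 m and value of joint any of key_middle, key_right above 0.0015 m) or (horizontal distance between sample_vial and chamber_middle below 0.015 m and value of joint any of key_left, key_right above 0.0015 m) or (horizontal distance between sample_vial and chamber_right below 0.015 m and value of joint any of key_left, key_middle above 0.0015 m)).
It fails at once if the sample's key is pressed while its cover is still open ((horizontal distance between sample_vial and chamber_left below 0.015 m and value of joint key_left above 0.002 m and value of joint cover_left above 0.2 rad) or (horizontal distance between sample_vial and chamber_middle below 0.015 m and value of joint key_middle above 0.002 m and value of joint cover_middle above 0.2 rad) or (horizontal distance between sample_vial and chamber_right below 0.015 m and value of joint key_right above 0.002 m and value of joint cover_right above 0.2 rad)).
It fails at once if the cover of another chamber is moved (its edge by more than 15 mm) ((horizontal distance between sample_vial and chamber_left below 0.015 m and distance of any of edge_middle, edge_right from where it was at the start of the episode above 0.015 m) or (horizontal distance between sample_vial and chamber_middle below 0.015 m and distance of any of edge_left, edge_right from where it was at the start of the episode above 0.015 m) or (horizontal distance between sample_vial and chamber_right below 0.015 m and distance of any of edge_left, edge_middle from where it was at the start of the episode above 0.015 m)).
It fails at once if a vial is lifted or carried (more than 10 mm), or something else on the panel or bench is lifted, moved more than 20 mm or tipped over (distance of any of sample_vial, blank_vial, standard_vial from where it was at the start of the episode above 0.01 m or distance of any of open_dropper, loose_cap, dropper_a, beaker, water_bottle from where it was at the start of the episode above 0.02 m or angle between any of open_dropper, loose_cap, dropper_a, beaker, water_bottle's own z axis and vertical above 0.4 rad).
It fails at once if the analyser, its cover or key is pushed hard (more than 30 N) (contact force between any of the fingers, the arm and analyser above 30 N).
It also fails if it takes over 38 s, if anything falls off the work surface, if the arm or the gripper's body presses on something with over 40 N, if the wrist force passes 120 N, or if a joint passes its speed limit or range.

ROBOT

A 6-joint arm with a two-finger parallel gripper is mounted at the origin on the work surface. World frame = base frame: x ahead of the robot, y to its left, z up, the work surface at z = 0. Lengths are in m, angles in rad, forces in N, time in s.
With the tool pointing down it reaches from about 0.225 to 0.875 m from the base axis. Payload 3.4 kg.
Tool frame: the origin (TCP) lies on the mounting face of the last link; the fingertips stand 173 mm ahead of it and the grasp point (between the pads) lies 155 mm ahead of it; y points along the fingers, x is the direction in which the jaws open and shut, and the axes are right-handed (so a half turn about y gives the same grasp; the last joint's range is limited). The gripper opens to 85 mm and grips with 20 to 120 N. Pads are 22 mm wide; open, the fingers measure 114 mm over their backs; the gripper's body (76 mm by 85 mm) begins 54 mm behind the grasp point. The pads swing forward as they close: fully open they stand 13 mm farther back than shut.
Start: joints at [1.036, 0.276, 1.505, -0, 1.361, -0.121], TCP at [0.231, 0.526, 0.405] pointing down, gripper open.
Joint ranges: [-2.89, 2.89], [-0.75, 2.08], [0.22, 2.7], [-1.18, 4.32], [0.11, 2.71], [-2.7, 2.7]. Speed limits (rad/s): [2.57, 2.57, 3.14, 3.14, 3.14, 3.14].

INTERFACE

Orientations are given as a unit quaternion [w, x, y, z].
In Python, from rig import manip, vision, ticket gives the robot as it stands.
- The arm moves only by the tool arm_command, never from a script. Its argument "increments" is one flat list of numbers, 7 for each row, row after row: the turn, a rotation vector about the tool's x, y, z in rad, then the shift along the tool's x, y, z in cm, then the closure, from 0 (fully open) to 1 (shut). In form: [wx, wy, wz, tx, ty, tz, hand, wx, wy, wz, tx, ty, tz, hand, ...]. A call has 1 to 8 rows; each row shifts and turns the commanded pose from where the row before left it, along the tool's axes as they then stand; what a row does not reach is not made up. A row lasts 1/8 s, in which the tool goes at most 62.5 mm and 10.7 degrees, less where a joint would pass 70% of its speed; a pose out of reach is approached as far as the arm can. A call is refused whole if a number of a shift passes 6.25 or a number of a turn 0.188, either way. A call with a gripper value outside its range is refused whole. The fingers move at their own pace and stop on an object; "grip_force" is the grip in N (left out, the last holds). Time passes only in rows, so rows that do not move let the fingers close. It gives the time, the measured TCP pose, the force and the opening at its end, in the units of the state.
- manip.get_state(): the state, without advancing time (a new reading comes with each control period).
- vision.get_image(name): name is "scene" or "top" or "wrist"; returns the picture (420x560x3 uint8, red, green, blue); there is no depth.
- vision.camera_params(name): a dict with "vfov" (degrees; the focal length in pixels is half the picture's height over the tangent of half this angle, whatever the lens; pixels are square), "cx", "cy" (the principal point, pixels), "R" (3x3) and "t" (3): a world point X has camera coordinates R X + t. Camera axes: x right, y down, z forward; pixel columns grow to the right and rows downward; lengths in m; the calibration is good to about 2 mm. A picture is of the moment at which its call begins: read the wrist's pose just before it. camera_params takes no time and is no camera call; for the wrist camera it gives the pose at the moment of the call.
- ticket.sign_off(): hands the job in, once; it reports no verdict.
The state is a dict: "clock": time; "qpos": joint angles; "qd": joint speeds; "effort": joint torques, N m; "position": TCP position; "ee_rot": TCP orientation; "contact_force": force on the tool from outside, world axes, zero at the start; "moment": the same for the moment, N m; "width": finger opening in m.
Only numpy, scipy, OpenCV 4.12 (cv2) and the standard library are available. Lean on these libraries where they do the work, as an engineer would, in place of code of your own. Each camera call takes 0.05 s, during which the arm holds its last target.

## Working session

There is one attempt and no reset: what is moved stays moved. The work goes in short steps, Python scripts to look and compute and a tool call to move; the robot and the scene stay as the last step left them, time stands still between calls to the robot, and variables do not carry over. Pictures are saved under pics/ and viewed, and the job is handed in when it is done.

Besides the shell and the picture viewer there is one more tool, called after "Request:" by a JSON object that holds its "name" and its "arguments", one argument or row to a line. arm_command: Moves the arm, as the interface text tells. Its arguments: {"type":"object","properties":{"increments":{"type":"array"},"grip_force":{"type":"number"}},"required":["increments"]}

```bash
mkdir -p pics
python3 - <<'E'
from rig import manip, vision, ticket
import cv2, pprint
print(manip.get_state())
for n in ["scene","top","wrist"]:
    p=vision.camera_params(n); im=vision.get_image(n)
    cv2.imwrite(f"pics/{n}0.png",im[:,:,::-1]); print(n,p)
E
```

```text
{'clock': 0.0, 'qpos': array([ 1.03600669e+00,  2.76575952e-01,  1.50613258e+00,  2.54696056e-05,
        1.36071339e+00, -1.21024615e-01]), 'qd': array([ 0.00014067,  0.00046134,  0.00052167,  0.00082877, -0.00060206,
        0.00110642]), 'effort': array([-1.58168357e-03, -4.16771543e+01, -2.45800978e+01, -8.65155052e-04,
        1.12753763e-02, -4.56017730e-06]), 'position': array([0.23108496, 0.52628153, 0.40385051]), 'ee_rot': array([-0.59176598,  0.59232151,  0.38604721, -0.38721545]), 'contact_force': array([-0.28304431, -0.37469346, -0.24169947]), 'moment': array([ 0.01799197,  0.01398338, -0.01404307]), 'width': 0.08493586039191463}
scene {'vfov': 55.162196972072294, 'cx': 280.9268052108779, 'cy': 203.30956006869013, 'R': array([[ 0.79799915,  0.60250458,  0.01362319],
       [ 0.43557795, -0.56099268, -0.70395956],
       [-0.41649635,  0.56769309, -0.71010939]]), 't': array([-0.4603247 , -0.11186659,  1.24173116])}
top {'vfov': 47.35805950274914, 'cx': 274.4018043304426, 'cy': 205.11762376001803, 'R': array([[-0.02863105, -0.99924707, -0.02618298],
       [-0.98808608,  0.03225435, -0.1504844 ],
       [ 0.15121561,  0.02156251, -0.9882656 ]]), 't': array([0.06153257, 0.53881921, 0.9812266 ])}
wrist {'vfov': 68.47385987550143, 'cx': 284.50327376919626, 'cy': 212.79684544468637, 'R': array([[ 4.02768030e-01,  9.15301611e-01, -9.35649441e-04],
       [ 8.69919143e-01, -3.82479703e-01,  3.11367888e-01],
       [ 2.84637663e-01, -1.26222970e-01, -9.50288989e-01]]), 't': array([-0.57416893, -0.03959648,  0.38017545])}
```

View pics/top0.png

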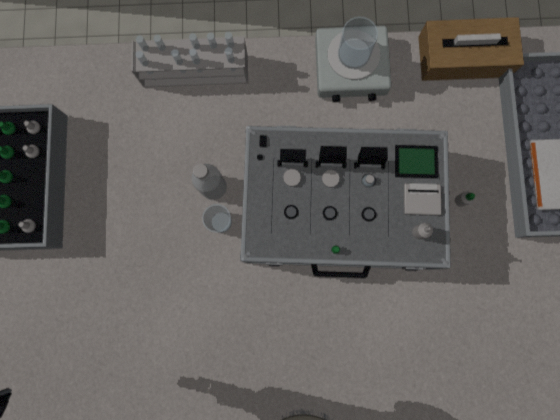

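View pics/scene0.png

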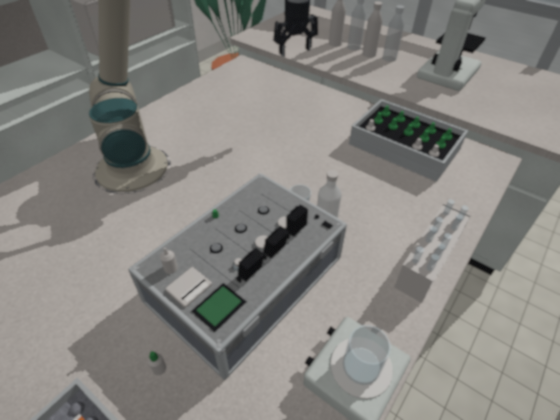

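View pics/wrist0.png

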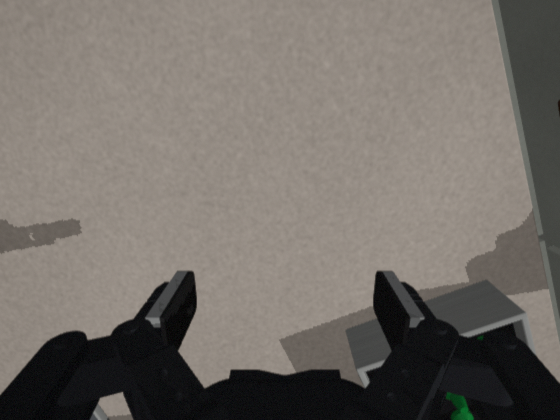

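```bash
cat > h.py <<'E'
from rig import manip, vision, ticket
import cv2, numpy as np
def K(p,H=420):
    f=H/2/np.tan(np.radians(p['vfov'])/2); return f
def back(p,uv,z):
    f=K(p); d=np.array([(uv[0]-p['cx'])/f,(uv[1]-p['cy'])/f,1.])
    R=np.array(p['R']);t=np.array(p['t']); C=-R.T@t; w=R.T@d
    return C+w*(z-C[2])/w[2]
def proj(p,X):
    c=np.array(p['R'])@np.array(X)+p['t']; f=K(p)
    return np.array([p['cx']+f*c[0]/c[2],p['cy']+f*c[1]/c[2]])
def quat2R(q):
    from scipy.spatial.transform import Rotation
    return Rotation.from_quat([q[1],q[2],q[3],q[0]]).as_matrix()
E
python3 - <<'E'
from h import *
p=vision.camera_params("top")
for n,uv,z in [("kL",(291,212),.136),("kM",(330,213),.136),("kR",(369,214),.136),("vL",(292,178),.139),("vM",(331,179),.139),("vR",(369,180.5),.144),("cornerNL",(244,264),.13),("NR",(448,266),.13),("FL",(249,129),.13),("FR",(446,131),.13)]:
    print(n,back(p,uv,z).round(4))
im=cv2.imread("pics/top0.png")
cv2.imwrite("pics/top0z.png",cv2.resize(im[110:280,230:460],None,fx=3.4,fy=3.4,interpolation=cv2.INTER_CUBIC))
im=cv2.imread("pics/scene0.png")
cv2.imwrite("pics/scene0z.png",cv2.resize(im[160:375,120:360],None,fx=2.75,fy=2.75,interpolation=cv2.INTER_CUBIC))
s=manip.get_state();print(quat2R(s['ee_rot']).round(3)); pw=vision.camera_params("wrist")
C=-np.array(pw['R']).T@pw['t'];R=quat2R(s['ee_rot']);print("cam in tool",R.T@(C-s['position']),R.T@np.array(pw['R']).T)
E
```

```text
kL [0.5115 0.0113 0.136 ]
kM [ 0.5072 -0.0637  0.136 ]
kR [ 0.5028 -0.1382  0.136 ]
vL [0.5778 0.0071 0.139 ]
vM [ 0.5732 -0.0684  0.139 ]
vR [ 0.5667 -0.1406  0.144 ]
cornerNL [0.4147 0.1046 0.13  ]
NR [ 0.3996 -0.2824  0.13  ]
FL [0.6825 0.0895 0.13  ]
FR [ 0.664  -0.3003  0.13  ]
[[ 0.402 -0.001 -0.916]
 [ 0.916 -0.001  0.402]
 [-0.001 -1.     0.   ]]
cam in tool [-0.00016746  0.03089004  0.08030705] [[ 9.99999483e-01 -9.17596253e-04  4.39295884e-04]
 [-7.03288068e-04 -3.11522444e-01  9.50238534e-01]
 [-7.35084792e-04 -9.50238352e-01 -3.11522928e-01]]
```

View pics/top0z.png

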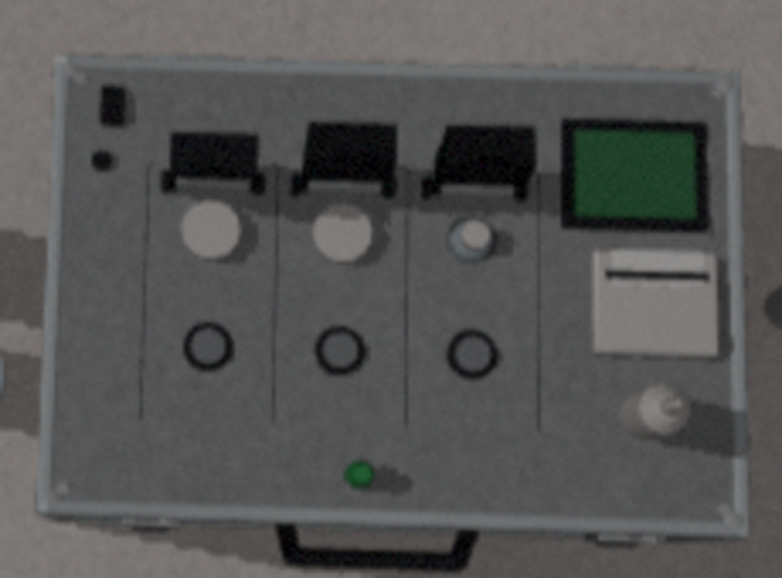

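View pics/scene0z.png

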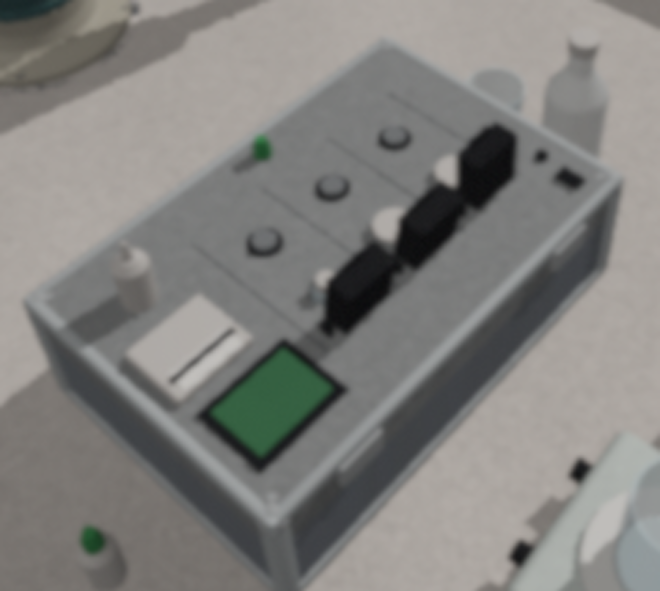

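Request:
{"name": "arm_command", "arguments": {
  "increments": [0,-0.121,0,0,-1.5,0,1,0,-0.121,0,0,-1.5,0,1,0,-0.121,0,0,-1.5,0,1,0,0,0,-4.95,0,-1.94,1,0,0,0,-4.95,0,-1.94,1,0,0,0,-4.95,0,-1.94,1,0,0,0,-4.95,0,-1.94,1,0,0,0,-4.95,0,-1.94,1],
  "grip_force": 20
}}

```text
clock: 1.15
position: [0.3156, 0.2727, 0.4496]
ee_rot: [-0.512, 0.512, 0.487, -0.487]
contact_force: [-0.6, -0.3, -0.2]
width: 0.0002
```

Request:
{"name": "arm_command", "arguments": {
  "increments": [0,0,0,-4.95,0,-1.94,1,0,0,0,-4.95,0,-1.94,1,0,0,0,-4.95,0,-1.94,1,0,0,0,-4.95,0,-1.94,1,0,0,0,-4.95,0,-1.94,1,0,0,0,-4.95,0,-1.94,1,0,0,0,-4.95,0,-1.94,1,0,0,0,-4.95,0,-1.94,1]
}}

```text
clock: 2.15
position: [0.4505, -0.1308, 0.4496]
ee_rot: [0.513, -0.513, -0.487, 0.487]
contact_force: [0.2, -0.5, -0.4]
width: 0.0002
```

Run:
```python
from h import *
s=manip.get_state();print(s['clock'],s['position'],quat2R(s['ee_rot']).round(3),s['width'],s['qpos'].round(2))
pw=vision.camera_params("wrist");im=vision.get_image("wrist")
cv2.imwrite("pics/w1.png",im[:,:,::-1]); np.save("w1.npy",pw,allow_pickle=True)
```

```text
2.15 [ 0.45054769 -0.13075206  0.44955551] [[ 0.051  0.    -0.999]
 [ 0.999  0.     0.051]
 [ 0.    -1.    -0.   ]] 0.00024089731410254387 [-0.43  0.09  1.63  0.    1.42 -1.95]
```

View pics/w1.png

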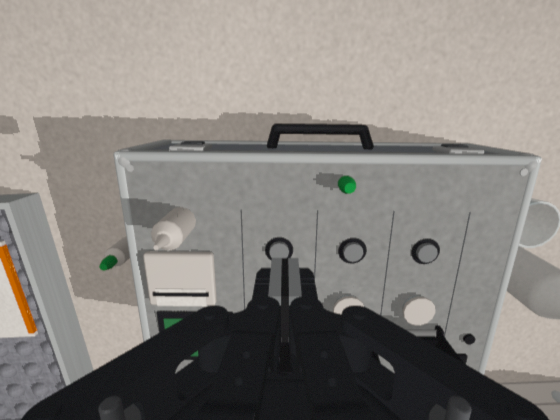

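Run:
```python
from h import *
p=np.load("w1.npy",allow_pickle=True).item()
for n,uv,z in [("kL",(425,251),.136),("kM",(352,250.5),.136),("kR",(279,250),.136),("cap",(347,185),.145),("NR",(121,153),.13),("NL",(535,158),.13)]:
    print(n,back(p,uv,z).round(4))
s=manip.get_state(); R=quat2R(s['ee_rot'])
print(proj(p,s['position']+R@[0,.173,0]))
im=cv2.imread("pics/w1.png")
cv2.imwrite("pics/w1z.png",cv2.resize(im[140:420,200:480],None,fx=2.1,fy=2.1,interpolation=cv2.INTER_CUBIC))
```

```text
kL [0.5108 0.0078 0.136 ]
kM [ 0.5064 -0.0656  0.136 ]
kR [ 0.502  -0.1388  0.136 ]
cap [ 0.4365 -0.0731  0.145 ]
NR [ 0.3989 -0.2793  0.13  ]
NL [0.4236 0.1044 0.13  ]
[271.60526186 279.46414223]
```

View pics/w1z.png

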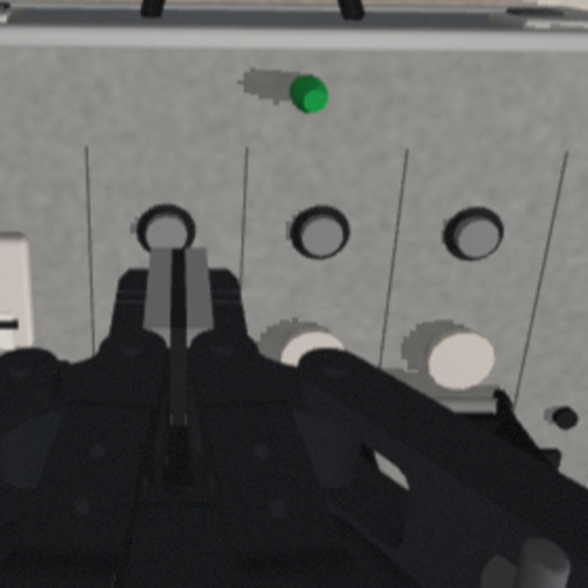

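Run:
```python
from h import *
p0=np.load("w1.npy",allow_pickle=True).item()
p=vision.camera_params("wrist")
s=manip.get_state(); R=quat2R(s['ee_rot'])
for q in (p0,p):
    Rc=np.array(q['R']);C=-Rc.T@q['t'];print(C, R.T@(C-s['position']),Rc.round(4))
print(s['clock'],s['position'],s['qd'],proj(p,s['position']+R@[0,.173,0]))
```

```text
[ 0.37032507 -0.12662553  0.41866887] [0.00538804 0.03028455 0.08313701] [[ 5.210e-02  9.986e-01  9.000e-04]
 [ 9.488e-01 -4.970e-02  3.119e-01]
 [ 3.115e-01 -1.540e-02 -9.501e-01]]
[ 0.37284249 -0.13215425  0.41811988] [8.59271099e-06 3.08791871e-02 8.03239341e-02] [[ 0.0551  0.9985 -0.0067]
 [ 0.9481 -0.0502  0.314 ]
 [ 0.3132 -0.0237 -0.9494]]
2.2 [ 0.45298464 -0.13630496  0.44919183] [ 0.0650273  -0.02419378  0.03809943  0.04924032  0.0043595   0.13025257] [284.46875776 274.52400506]
```

Request:
{"name": "arm_command", "arguments": {
  "increments": [0,0,0,0,0,-4,1,0,0,0,0,0,-4,1,0,0,0,0,0,-4,1,0,0,0,0,0,-4,1,0,0,0,0,0,-3,1,0,0,0,0,0,0,1,0,0,0,0,0,0,1]
}}

```text
clock: 3.08
position: [0.6395, -0.1384, 0.4492]
ee_rot: [0.513, -0.512, -0.487, 0.488]
contact_force: [-0.2, -0.5, -0.0]
width: -0.0
```

Run:
```python
from h import *
s=manip.get_state();R=quat2R(s['ee_rot']);print(s['clock'],s['position'],R.round(3),s['contact_force'])
pw=vision.camera_params("wrist");im=vision.get_image("wrist")
cv2.imwrite("pics/w2.png",im[:,:,::-1]); np.save("w2.npy",pw,allow_pickle=True)
im=vision.get_image("top");cv2.imwrite("pics/t2.png",cv2.resize(im[100:280,230:460,::-1],None,fx=3.3,fy=3.3,interpolation=cv2.INTER_CUBIC))
hx=np.array([.5975,-.1435,.138]); ex=np.array([.998,-.058,0]);ey=np.array([.058,.998,0])
for th in (1.35,1.57,1.75):
  for yy in (-.024,.024):
    a=53*np.cos(th)-16*np.sin(th);h=53*np.sin(th)+16*np.cos(th)
    X=hx-ex*a/1000+ey*yy+np.array([0,0,h/1000]); print(th,yy,proj(pw,X).round(1),proj(vision.camera_params("top"),X).round(1))
```

```text
3.075 [ 0.63952596 -0.13836331  0.44921224] [[ 0.051 -0.002 -0.999]
 [ 0.999  0.     0.051]
 [ 0.    -1.     0.002]] [-0.19448438 -0.45676014 -0.02817434]
1.35 -0.024 [241.8 173. ] [387.3 156.8]
1.35 0.024 [306.9 173.4] [361.  156.2]
1.57 -0.024 [242.8 188.1] [387.  150.7]
1.57 0.024 [306.3 188.5] [360.8 150.2]
1.75 -0.024 [243.8 198.6] [386.6 146.4]
1.75 0.024 [305.6 198.9] [360.5 145.9]
```

View pics/w2.png

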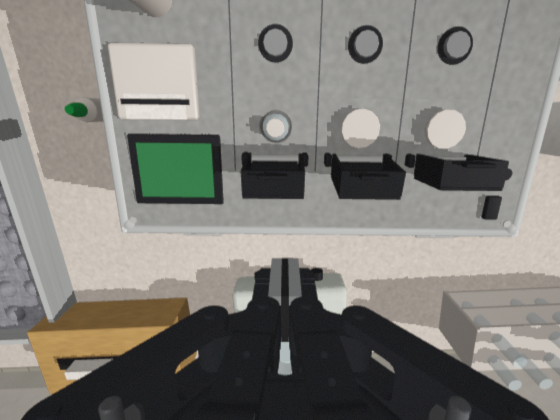

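View pics/t2.png

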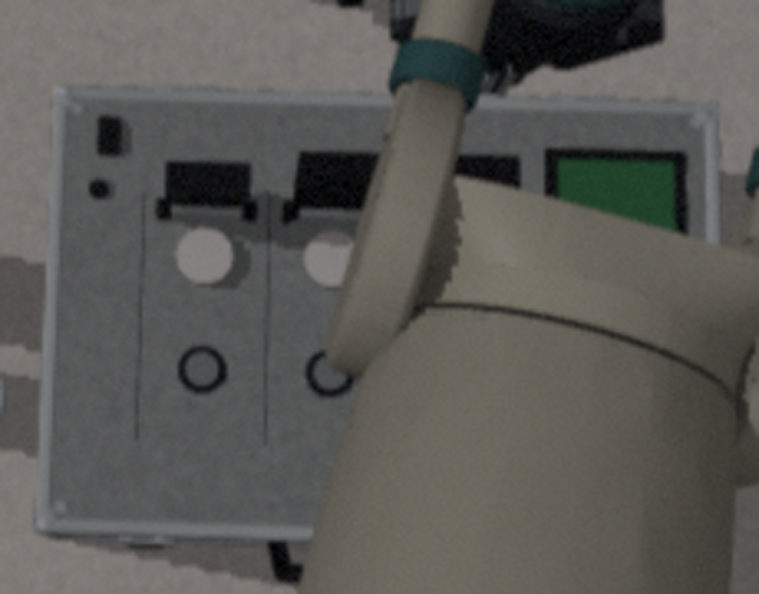

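Request:
{"name": "arm_command", "arguments": {
  "increments": [0,0,0,-0.8,0,-1.1,1,0,0,0,0,0,0,1,0,0,0,0,0,0,1]
}}

```text
clock: 3.55
position: [0.6507, -0.1474, 0.4497]
ee_rot: [0.513, -0.513, -0.487, 0.487]
contact_force: [0.1, -0.3, 1.1]
width: 0.0001
```

Request:
{"name": "arm_command", "arguments": {
  "increments": [0,0,0,0,2.5,0,1,0,0,0,0,2.5,0,1,0,0,0,0,2.5,0,1,0,0,0,0,2.5,0,1,0,0,0,0,0.2,0,1,0,0,0,0,0,0,1,0,0,0,0,0,0,1]
}}

```text
clock: 4.42
position: [0.6511, -0.1473, 0.3492]
ee_rot: [-0.512, 0.513, 0.488, -0.487]
contact_force: [-0.5, 1.1, -0.4]
width: -0.0
```

Run:
```python
from h import *
s=manip.get_state();print(s['clock'],s['position'],s['contact_force'])
im=vision.get_image("wrist");cv2.imwrite("pics/w3.png",im[:,:,::-1])
im=vision.get_image("scene");cv2.imwrite("pics/s3.png",cv2.resize(im[160:375,120:360,::-1],None,fx=2.75,fy=2.75,interpolation=cv2.INTER_CUBIC))
```

```text
4.425 [ 0.6511128  -0.14731079  0.34920992] [-0.52504222  1.1193772  -0.38007592]
```

View pics/w3.png

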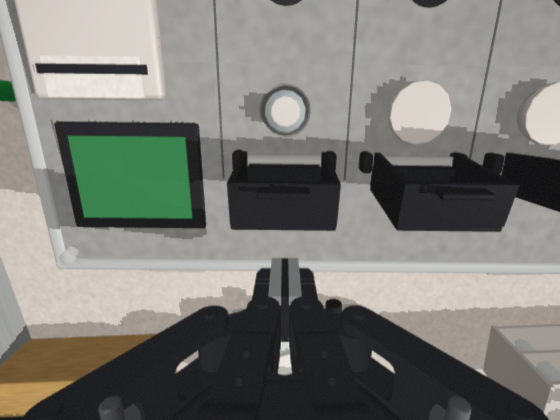

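View pics/s3.png

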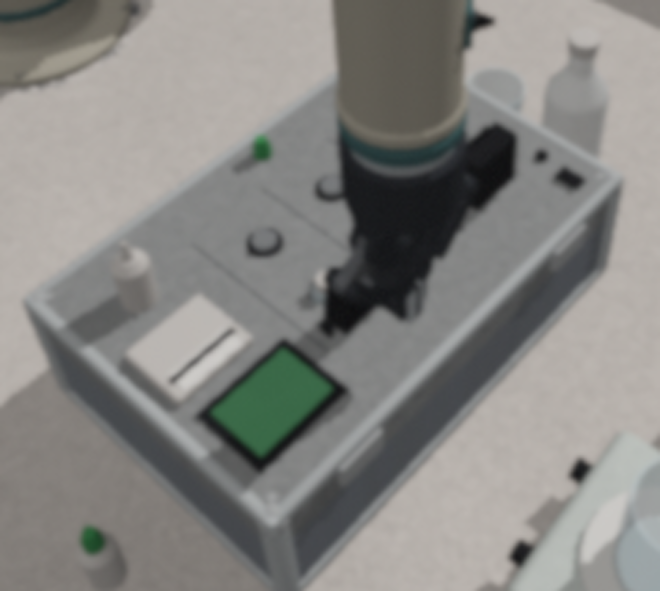

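Request:
{"name": "arm_command", "arguments": {
  "increments": [0,0,0,0,-0.1,1.4,1,0,0,0,0,-0.1,1.25,1,0,0,0,0,-0.3,1.55,1,0,0,0,0,0.2,1.3,1,0,0,0,0,0.5,1.15,1,0,0,0,0,0,0,1,0,0,0,0,0,0,1]
}}

```text
clock: 5.4
position: [0.5845, -0.1439, 0.3456]
ee_rot: [-0.512, 0.513, 0.487, -0.487]
contact_force: [0.5, 0.4, 0.4]
width: 0.0001
```

Run:
```python
from h import *
s=manip.get_state();print(s['clock'],s['position'],s['contact_force'])
im=vision.get_image("wrist");cv2.imwrite("pics/w4.png",im[:,:,::-1])
```

```text
5.4 [ 0.58453999 -0.14390253  0.34558074] [0.47874756 0.40996326 0.40347344]
```

View pics/w4.png

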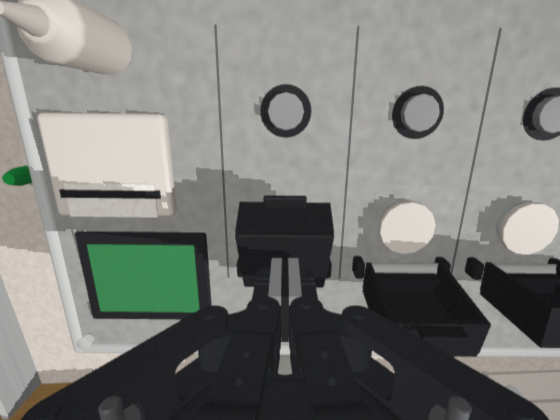

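Request:
{"name": "arm_command", "arguments": {
  "increments": [0,0,0,0,0.4,0.5,1,0,0,0,0,0.5,0.5,1,0,0,0,0,0.5,0.6,1,0,0,0,0,0.4,0.4,1,0,0,0,0,0,0,1,0,0,0,0,0,0,1]
}}

```text
clock: 6.2
position: [0.5642, -0.1428, 0.3276]
ee_rot: [0.513, -0.512, -0.487, 0.487]
contact_force: [0.6, -0.0, -0.5]
width: 0.0002
```

Run:
```python
from h import *
s=manip.get_state();print(s['clock'],s['position'],s['contact_force'],s['moment'])
im=vision.get_image("wrist");cv2.imwrite("pics/w5.png",im[:,:,::-1])
im=vision.get_image("scene");cv2.imwrite("pics/s5.png",cv2.resize(im[160:375,120:360,::-1],None,fx=2.75,fy=2.75,interpolation=cv2.INTER_CUBIC))
```

```text
6.2 [ 0.56424952 -0.14279948  0.3276209 ] [ 0.58959054 -0.02480912 -0.51089468] [-0.03488232  0.02791415 -0.00617311]
```

View pics/w5.png

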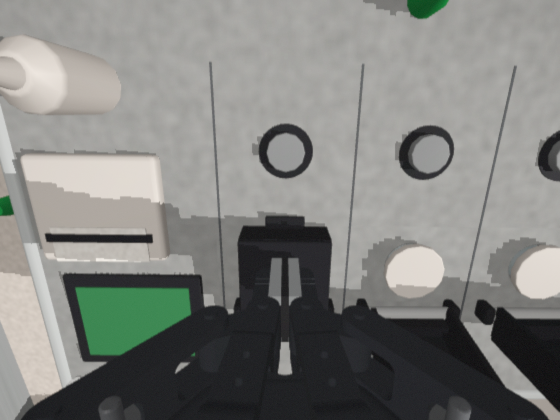

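View pics/s5.png

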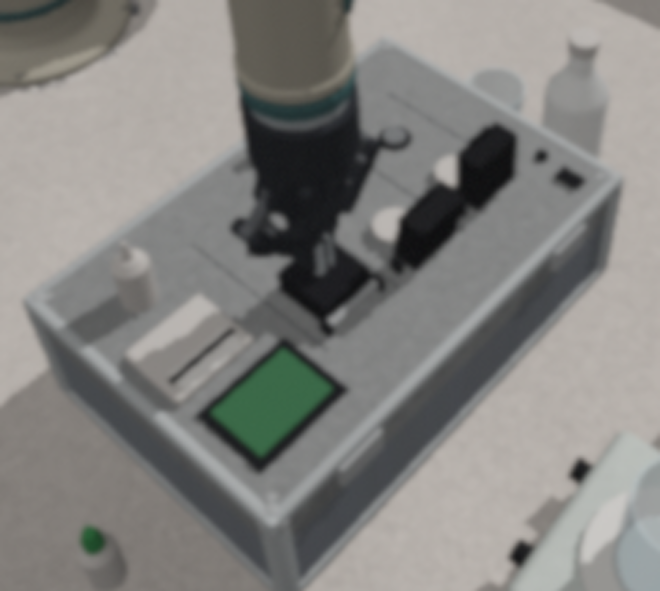

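Request:
{"name": "arm_command", "arguments": {
  "increments": [0,0,0,0,0.1,0.6,1,0,0,0,0,0.1,0,1,0,0,0,0,0,0,1]
}}

```text
clock: 6.68
position: [0.5588, -0.1426, 0.3273]
ee_rot: [-0.511, 0.514, 0.488, -0.487]
contact_force: [0.2, 0.5, 6.8]
width: -0.0002
```

Request:
{"name": "arm_command", "arguments": {
  "increments": [0,0,0,0,0.1,0,1,0,0,0,0,0,0,1,0,0,0,0,0,0,1]
}}

```text
clock: 7.05
position: [0.5587, -0.1426, 0.3272]
ee_rot: [-0.511, 0.514, 0.488, -0.487]
contact_force: [-0.4, -0.2, 11.2]
width: 0.0002
```

Request:
{"name": "arm_command", "arguments": {
  "increments": [0,0,0,0,-1.5,0,1,0,0,0,0,-1.5,0,1,0,0,0,0.1,0,2.0,1,0,0,0,0,0,2.0,1,0,0,0,0,0,1.6,1,0,0,0,0,0,0,1,0,0,0,0,0,0,1]
}}

```text
clock: 7.92
position: [0.503, -0.1388, 0.355]
ee_rot: [-0.512, 0.513, 0.487, -0.487]
contact_force: [-0.2, 0.3, 0.1]
width: 0.0004
```

Run:
```python
from h import *
s=manip.get_state();print(s['clock'],s['position'],s['contact_force'])
R=quat2R(s['ee_rot'])
p=vision.camera_params("wrist")
print(proj(p,[.5025,-.1385,.136]),proj(p,s['position']+R@[0,.173,.011]))
hx=np.array([.5975,-.1435,.138]); ex=np.array([.998,-.058,0]);ey=np.array([.058,.998,0])
ps=vision.camera_params("scene")
for th in (0,.08,.2):
    a=53*np.cos(th)-16*np.sin(th);h=53*np.sin(th)+16*np.cos(th)
    for yy in(-.024,.024):
        X=hx-ex*a/1000+ey*yy+np.array([0,0,h/1000]);print(th,proj(ps,X).round(1),proj(p,X).round(1))
im=vision.get_image("wrist");cv2.imwrite("pics/w6.png",im[:,:,::-1])
im=vision.get_image("scene");cv2.imwrite("pics/s6.png",cv2.resize(im[200:320,160:320,::-1],None,fx=4.5,fy=4.5,interpolation=cv2.INTER_CUBIC))
```

```text
7.925 [ 0.50300487 -0.13884003  0.35498378] [-0.19252407  0.29447036  0.08004981]
[284.99874733 238.41234169] [284.46349975 255.24337427]
0 [219.7 257. ] [248.3 309.3]
0 [236.5 243. ] [322.5 309.7]
0.08 [220.  256.1] [247.6 315.3]
0.08 [236.9 242.1] [323.1 315.7]
0.2 [220.7 255. ] [246.7 325.2]
0.2 [237.6 240.9] [324.1 325.6]
```

View pics/w6.png

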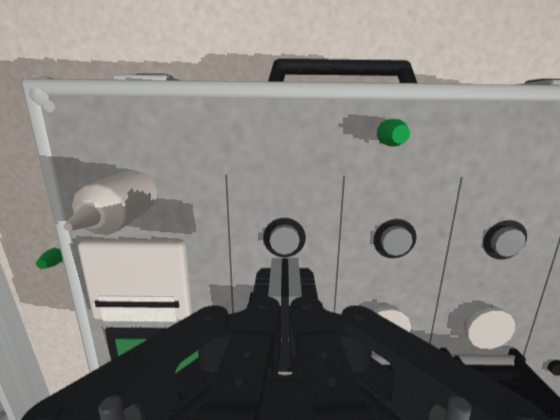

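View pics/s6.png

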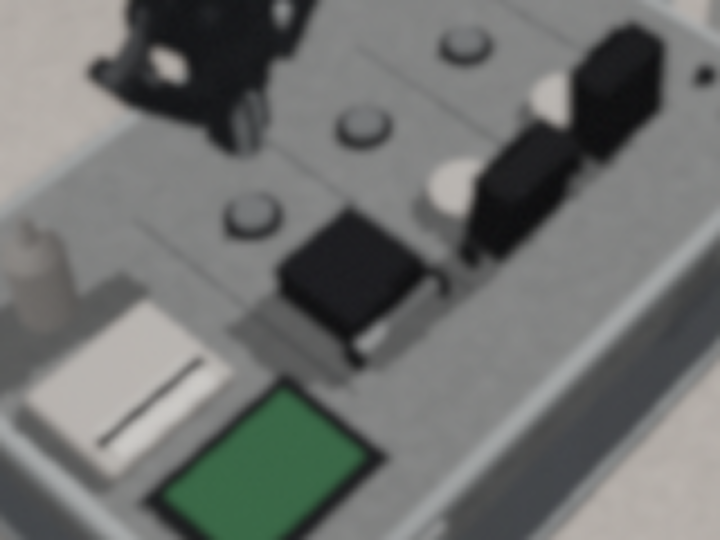

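Request:
{"name": "arm_command", "arguments": {
  "increments": [0,0,0,0,2.0,-0.0,1,0,0,0,0,1.5,0,1,0,0,0,0,0.7,0,1,0,0,0,0,0,0,1,0,0,0,0,0,0,1]
}}

```text
clock: 8.65
position: [0.5028, -0.1388, 0.3131]
ee_rot: [-0.512, 0.513, 0.487, -0.487]
contact_force: [0.3, -1.2, -0.6]
width: 0.0003
```

Request:
{"name": "arm_command", "arguments": {
  "increments": [0,0,0,0,0.3,0,1,0,0,0,0,0.2,0,1,0,0,0,0,0,0,1,0,0,0,0,0,0,1]
}}

```text
clock: 9.15
position: [0.5027, -0.1387, 0.308]
ee_rot: [-0.512, 0.513, 0.487, -0.487]
contact_force: [0.5, -0.5, 1.4]
width: -0.0001
```

Request:
{"name": "arm_command", "arguments": {
  "increments": [0,0,0,0,0.15,0,1,0,0,0,0,0.15,0,1,0,0,0,0,0,0,1,0,0,0,0,0,0,1]
}}

```text
clock: 9.65
position: [0.5027, -0.1387, 0.3054]
ee_rot: [-0.512, 0.513, 0.487, -0.487]
contact_force: [-0.2, 0.1, 5.5]
width: 0.0004
```

Request:
{"name": "arm_command", "arguments": {
  "increments": [0,0,0,0,0.1,0,1,0,0,0,0,0,0,1,0,0,0,0,0,0,1]
}}

```text
clock: 10.02
position: [0.5026, -0.1387, 0.3053]
ee_rot: [-0.512, 0.513, 0.487, -0.487]
contact_force: [-1.5, 0.7, 12.6]
width: -0.0002
```

Request:
{"name": "arm_command", "arguments": {
  "increments": [0,0,0,0,-1.0,0,1,0,0,0,0,-3.0,0,1,0,0,0,0,-4.0,0,1,0,0,0,0,-4.0,0,1,0,0,0,0,-2.0,2,1,0,0,0,0,0,3,1,0,0,0,0,0,0,1,0,0,0,0,0,0,1]
}}

```text
clock: 11.02
position: [0.4528, -0.1361, 0.4434]
ee_rot: [0.513, -0.512, -0.487, 0.487]
contact_force: [-0.4, 0.5, -1.3]
width: 0.0001
```

Run:
```python
from h import *
s=manip.get_state();print(s['clock'],s['position'],s['contact_force'])
im=vision.get_image("wrist");cv2.imwrite("pics/w7.png",im[:,:,::-1])
im=vision.get_image("scene");cv2.imwrite("pics/s7.png",cv2.resize(im[160:375,120:360,::-1],None,fx=2.75,fy=2.75,interpolation=cv2.INTER_CUBIC))
```

```text
11.025 [ 0.45276133 -0.13612715  0.44344048] [-0.36021803  0.53548517 -1.33897387]
```

View pics/w7.png

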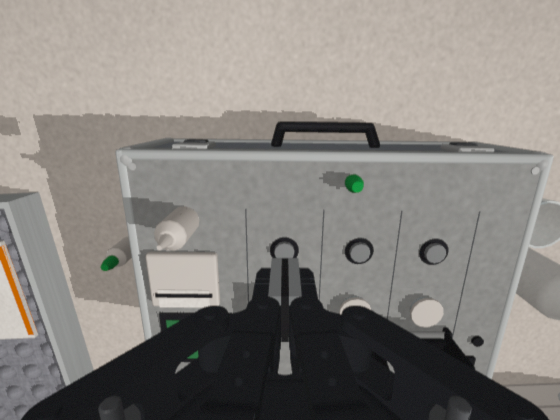

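View pics/s7.png

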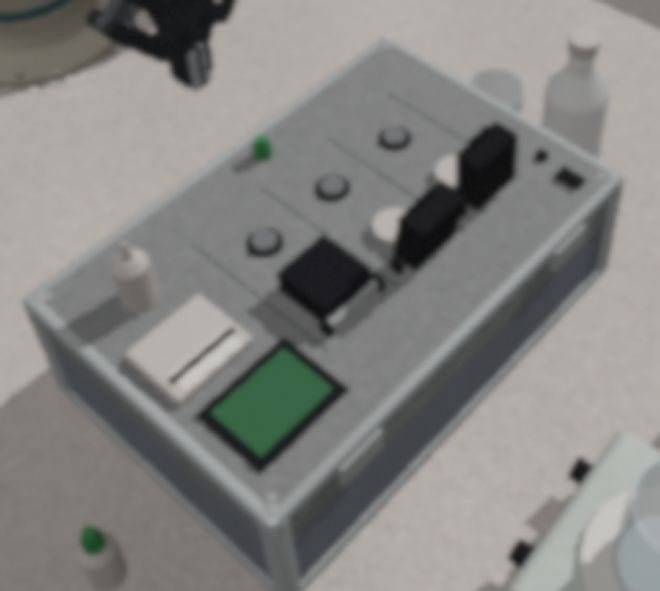

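The scene view shows the right cover flat and shut, around (325,278). The other two covers still stand open, the three keys are up, and the loose things are where they began. The arm is clear, so I'm handing in.

```bash
python3 -c "
from rig import ticket
print(ticket.sign_off())"
```

```text
the job is handed in; nothing more can be done
None
```

The sample vial was in the right chamber. I pushed that cover fully shut with the closed fingertips, pressed the right key down, let it spring back up, withdrew and handed the job in at about 11 s of the 38 s allowed.

- **Cover:** it stopped moving with the fingertips about 154 mm above the bench, the height of a shut cover. The press reached about 11 N, under the 30 N limit.
- **Key:** it bottomed out about 4 mm down. The last step went a little past what was needed, to about 12.6 N, so the press was firmer than the roughly 3.6 N for full travel.
- **Last pictures:** after withdrawing, they show the right cover flat and the other two still open. All the keys are up and the loose things look unmoved. The sample vial itself is hidden under its cover, so I could not see it.
- **Disagreements:** none that mattered. One wrist picture taken while the arm was still settling gave a 73.4 mm key spacing instead of 75 mm. The key positions still agreed with the top camera to within about 4 mm, and within 1 mm for the right key.

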